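# Zero the turns counter and start the coil winder

### The arm

A 7-joint arm with a two-finger parallel gripper is mounted at the origin on the work surface. World frame = base frame: x ahead of the robot, y to its left, z up, the work surface at z = 0. Lengths are in m, angles in rad, forces in N, time in s.
With the tool pointing down it reaches from about 0.4 to 0.925 m from the base axis. Payload 5.6 kg.
Tool frame: the origin (TCP) lies midway between the tips of the shut fingers; the grasp point (between the pads) lies 19 mm behind it; z points along the fingers, y is the line along which they close (so a half turn about z gives the same grasp; the last joint's range is limited). The gripper opens to 85 mm and grips with 20 to 120 N. Pads are 22 mm wide; open, the fingers measure 114 mm over their backs; the gripper's body (76 mm by 85 mm) begins 54 mm behind the grasp point. The pads swing forward as they close: fully open they stand 13 mm farther back than shut.
Start: joints at [1.127, 0.468, -0.012, 1.603, 0.006, 1.071, -0.056], TCP at [0.254, -0.599, 0.231] pointing down, gripper open.
Joint ranges: [-2.53, 2.53], [-0.31, 2.02], [-1.57, 1.55], [0.28, 2.44], [-1.29, 4.43], [0.15, 1.84], [-2.92, 2.92]. Speed limits (rad/s): [2.57, 2.57, 3.14, 3.14, 3.14, 3.14, 3.14].

### API

Orientations are given as a rotation vector (axis times angle).
In Python, from workcell import r, solver, get_image, camera_info gives the robot as it stands (r), with the cameras as plain functions and the kinematics (solver). Calls block until the motion is done:
- r.move_to(position, orientation): joint-space move of the TCP to a pose.
- r.movel(position, rot=None, vel=0.15, threshold=None): straight line of the TCP; rot=None keeps the orientation; vel is the mean speed in m/s. With threshold (N) it stops when the force on the tool has changed by that much, and returns True; else False.
- r.set_joints(angles): joint-space move.
- r.grip(opening, squeeze=None): finger opening in m; squeeze is the grip in N (None keeps the last); returns when the fingers have stopped.
- r.sleep(seconds).
- solver.solve_ik(position, orientation): joint angles nearest the present ones, or None.
- r.sense(): the state.
- get_image(name): name is "scene" or "top"; returns the picture (384x512x3 uint8, blue, green, red); there is no depth.
- camera_info(name): a dict with "camera_matrix" (3x3 intrinsics, pixels), "R" (3x3) and "t" (3): a world point X has camera coordinates R X + t. Camera axes: x right, y down, z forward; pixel columns grow to the right and rows downward; lengths in m; the calibration is good to about 2 mm. A picture is of the moment at which its call begins. camera_info takes no time and is no camera call.
A pose or a line that the arm cannot do raises r.Unreachable and nothing moves.
- r.hand_in(): hands the job in; it is judged then, once.
The state is a dict: "time": time; "qpos": joint angles; "joint_vel": joint speeds; "tau": joint torques, N m; "position": TCP position; "tool_rot": TCP orientation; "wrist_force": force on the tool from outside, world axes, zero at the start; "moment": the same for the moment, N m; "opening": finger opening in m; "grasp_force": force on a finger pad.
Only numpy, scipy, OpenCV 4.12 (cv2) and the standard library are available. Lean on these libraries where they do the work, as an engineer would, in place of code of your own. Each camera call takes 0.05 s, during which the arm holds its last target. There are 200 camera calls.

### The job

From the three-key box on the winding bench, zero the turns counter with the square key and then start the winder with the long bar-shaped key: press each key only until it clicks, when its resistance suddenly drops, and not on down towards its stop, then let it come back up. Do not press the round stop key.

Things in the scene. Friction and masses are not known exactly. Their poses are not given: they have to be found in the camera images.
- zero_top (a point): centre of the top of the square key (zero), a grey cap 34 x 34 mm, 60 mm above the table, 14 mm above its black plate (80 x 60 mm). Keys stand in a row, any order, 70 mm apart on a cream box 100 x 250 x 40 mm; x across the box, y along the row, z up. Sprung, moves down 12 mm: force rises to 4.5 N at 2.3 mm, drops (click) to 2.4 N at 5.2 mm, then climbs again: 5 N at 7, 8.5 N at 9 mm.
- start_top (a point): centre of the top face of the long bar-shaped key (start), a grey plastic cap 62 mm along its x (across the box) and 26 mm along its y (along the row), 60 mm above the table. It moves, clicks and springs back by itself exactly as the square key does.
- stop_top (a point): centre of the top face of the round key (stop), a grey plastic cap 36 mm in diameter, 60 mm above the table, with the same action. Not to be pressed.

How it is judged:
By the outcome, as a careful person would: the job done as asked, in the order asked, and still so for the second after the job is handed in, with the robot touching nothing.
It also fails if it takes over 58 s, if anything falls off the work surface, if the arm or the gripper's body presses on something with over 40 N, if the wrist force passes 120 N, or if a joint passes its speed limit or range.

## Working session

There is one attempt and no reset: what is moved stays moved. The work goes in short steps, each a Python script; the robot and the scene stay as the last script left them, time stands still between calls to the robot, and variables do not carry over. Pictures are saved under pics/ and viewed, at most 10 in all, crops included, and the job is handed in when it is done.

```bash
mkdir -p pics
python3 - <<'E'
from workcell import r, solver, get_image, camera_info
import cv2,numpy as np
for n in("scene","top"):
    cv2.imwrite(f"pics/{n}0.png",get_image(n)); c=camera_info(n)
    print(n,np.round(c["camera_matrix"],1).tolist(),np.round(-np.array(c["R"]).T@c["t"],3))
s=r.sense();print(s["time"],s["tool_rot"],s["wrist_force"],s["position"],s["opening"])
E
```

```text
scene [[430.1, 0.0, 257.0], [0.0, 430.1, 193.4], [0.0, 0.0, 1.0]] [1.068 0.083 0.676]
top [[418.0, 0.0, 254.6], [0.0, 418.0, 190.6], [0.0, 0.0, 1.0]] [0.468 0.081 0.931]
0.1 [-3.07723187e+00 -6.24867670e-01  6.88736089e-04] [-0.75086663  0.41555781  0.26577761] [ 0.25330884 -0.59805181  0.23046078] 0.08531722335130588
```

View pics/scene0.png

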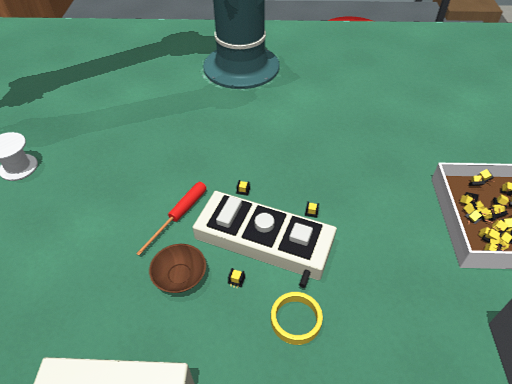

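View pics/top0.png

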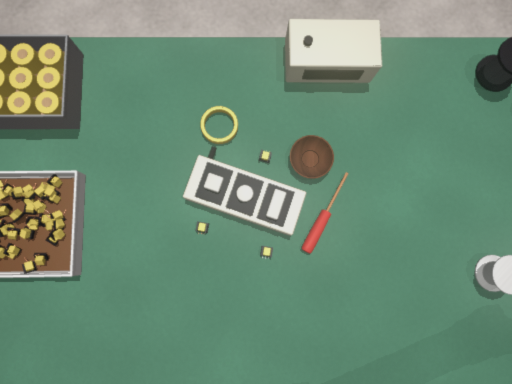

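The scene view shows the bar key near (229,211), round (264,222), square (301,234). The top view shows square (213,183), round (245,194), bar (277,205).

```bash
cat > h.py <<'E'
import cv2,numpy as np
def ray(c,uv,z):
    R=np.array(c["R"]);o=-R.T@np.array(c["t"]);d=R.T@np.linalg.inv(c["camera_matrix"])@[*uv,1]
    return (o+d*(z-o[2])/d[2])[:2]
E
python3 - <<'E'
from workcell import r, solver, get_image, camera_info
from h import *
seeds={"top":dict(sq=(213,183),rd=(245,194),bar=(277,205)),"scene":dict(sq=(301,231),rd=(264,221),bar=(229,210))}
out=[]
for n in seeds:
    im=cv2.imread(f"pics/{n}0.png");c=camera_info(n);g=cv2.cvtColor(im,cv2.COLOR_BGR2GRAY)
    for k,(u,v) in seeds[n].items():
        top=g[v-1:v+2,u-1:u+2].mean()
        for th in (0.6,.9):
            m=((g>th*top)*255).astype(np.uint8)
            _,lab=cv2.connectedComponents(m,connectivity=4);m=(lab==lab[v,u]).astype(np.uint8)
            cs,_=cv2.findContours(m,0,1);q=cs[0][:,0].astype(float)
            P=np.array([ray(c,p,.06) for p in q]).astype(np.float32)
            b=cv2.minAreaRect(P*1000)
            print(n,k,th,round(top),m.sum(),"rect c",np.round(b[0],1),"size",np.round(b[1],1),"ang",round(b[2],1))
    if 1:
        ims=im[130:290,150:380] if n=="scene" else im[140:250,170:320]
        out.append(cv2.resize(ims,(780,290 if 0 else int(780*ims.shape[0]/ims.shape[1])),interpolation=cv2.INTER_CUBIC))
for i,o in enumerate(out):cv2.imwrite(f"pics/crop{i}.png",o)
E
```

```text
top sq 0.6 230 255 rect c [612.8 143.1] size [34.  33.7] ang 69.4
top sq 0.9 230 200 rect c [613.1 143.1] size [30.  29.6] ang 70.9
top rd 0.6 231 226 rect c [588.7  77.4] size [34.3 34.4] ang 45.0
top rd 0.9 231 183 rect c [589.7  77.4] size [29.9 29.9] ang 44.3
top bar 0.6 230 364 rect c [565.7  11.6] size [25.9 61.6] ang 70.7
top bar 0.9 230 287 rect c [565.7  11.6] size [21.9 57.6] ang 70.7
scene sq 0.6 240 299 rect c [617.  144.4] size [33.6 34.1] ang 70.6
scene sq 0.9 240 256 rect c [616.7 144.4] size [30.7 31.8] ang 70.7
scene rd 0.6 240 239 rect c [593.7  78.9] size [34.1 32.6] ang 1.6
scene rd 0.9 240 210 rect c [592.6  78. ] size [31.9 30.8] ang 1.6
scene bar 0.6 239 3032 rect c [612.9  77.4] size [241.4 107.6] ang 70.2
scene bar 0.9 239 2410 rect c [608.5  78.9] size [238.2  94.6] ang 70.2
```

View pics/crop0.png

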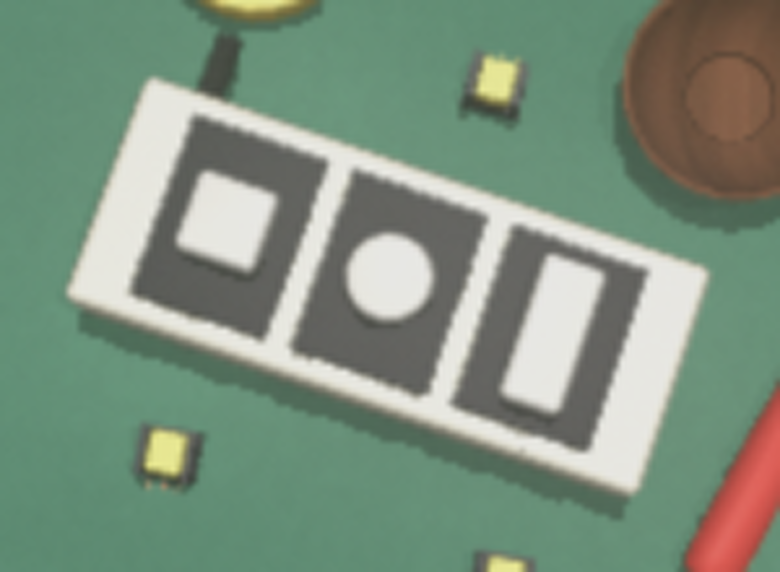

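Sizes (34×34, 34 round, 62×26) and the 70 mm spacing match, and the two views agree within 4 mm. Next I close the fingers and hover over the square key, fingers closing along the box's x.

```bash
cat >> h.py <<'E'
from scipy.spatial.transform import Rotation as Ro
SQ=np.array([.6145,.1435]);BAR=np.array([.567,.0122])
def rots():
    a=np.deg2rad(-20.)
    for s in(1,-1):
        y=s*np.array([np.cos(a),np.sin(a),0]);z=np.array([0,0,-1.])
        yield Ro.from_matrix(np.c_[np.cross(y,z),y,z]).as_rotvec()
E
python3 - <<'E'
from workcell import r, solver, get_image, camera_info
from h import *
best=min((q for q in ((solver.solve_ik([*SQ,.12],o),o) for o in rots()) if q[0] is not None),key=lambda q:abs(q[0][6]))
print(best); np.save("rot.npy",best[1])
r.grip(0.0)
r.move_to([*SQ,.12],best[1])
r.movel([*SQ,.075],vel=.08)
s=r.sense();print(s["time"],s["position"],s["opening"])
f=[]
for _ in range(10):
    r.sleep(.05);f.append(r.sense()["wrist_force"][2])
print(np.round(f,2))
t=r.sense()["time"];p=r.sense()["position"];r.movel([*SQ,.0745],vel=.02);s=r.sense();print(s["time"]-t,p,s["position"])
cv2.imwrite("pics/hov.png",get_image("scene")[100:300,130:400])
E
```

```text
(array([ 0.14200606,  0.65073752, -0.59302659,  1.70532049,  0.4389576 ,
        0.92164473, -0.97581012]), array([2.57344204, 1.80194352, 0.        ]))
4.5083 [0.61459375 0.14382179 0.07495989] 0.0001454873060648027
[ 0.39  0.2   0.73 -0.95 -0.05  0.01 -0.41 -0.15 -0.53  0.42]
0.25 [0.61458539 0.14346424 0.07516255] [0.61442901 0.14348426 0.07442376]
```

View pics/hov.png

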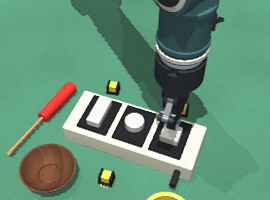

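The gripper is over the square key and clear of its neighbours. I press in 0.4 mm steps, watching force against depth.

```bash
cat >> h.py <<'E'
def rd(r,n=12):
    a=[]
    for _ in range(n):
        r.sleep(.008);s=r.sense();a.append([s["position"][2],s["wrist_force"][2]])
    return np.mean(a,0)
def press(r,xy,z0=.0635,step=.0004):
    f0=rd(r,30)[1];r.movel([*xy,z0],vel=.03);z=z0;L=[];zc=None
    why="limit"
    while z>.050:
        z-=step;r.movel([*xy,z],vel=.02);p,f=rd(r);f-=f0;L.append((p*1000,f))
        if zc is None:
            if f>.9:zc=p+.0004
            continue
        d=zc-p;F=np.array(L)[:,1];pk=F.max();i=F.argmax()
        dropped=pk>3.2 and f<pk-1
        if d>.0072 or f>6.5: why="guard";break
        if dropped or F[i:].min()<pk-1:
            m=F[i:].min()
            if d>=.0056 or (f>m+.6 and d>.0045): why="click";break
    print(why,"zc",zc,[(round(a,1),round(b,1)) for a,b in L])
    r.movel([*xy,.085],vel=.08);s=r.sense();print(s["time"],s["position"])
E
python3 - <<'E'
from workcell import r, solver, get_image, camera_info
from h import *
press(r,SQ)
E
```

```text
click zc 0.06040409348416366 [(np.float64(63.2), np.float64(-0.3)), (np.float64(62.7), np.float64(-0.0)), (np.float64(62.3), np.float64(-0.0)), (np.float64(61.9), np.float64(0.1)), (np.float64(61.5), np.float64(-0.1)), (np.float64(61.1), np.float64(0.1)), (np.float64(60.7), np.float64(-0.1)), (np.float64(60.3), np.float64(0.1)), (np.float64(60.0), np.float64(1.0)), (np.float64(59.6), np.float64(1.6)), (np.float64(59.2), np.float64(2.9)), (np.float64(58.8), np.float64(3.4)), (np.float64(58.4), np.float64(3.9)), (np.float64(58.0), np.float64(4.2)), (np.float64(57.5), np.float64(4.1)), (np.float64(57.1), np.float64(3.9)), (np.float64(56.7), np.float64(3.6)), (np.float64(56.2), np.float64(3.1)), (np.float64(55.9), np.float64(2.7)), (np.float64(55.5), np.float64(2.1)), (np.float64(55.1), np.float64(2.1)), (np.float64(54.7), np.float64(2.1))]
14.3 [0.61445646 0.14323709 0.08537752]
```

The square key clicked: a 4.2 N peak falling to 2.1 N, stopped at about 5.6 mm and released. Now the bar key.

Run:
```python
from workcell import r, solver, get_image, camera_info
from h import *
r.movel([*SQ,.12],vel=.12);r.movel([*BAR,.12],vel=.12);r.movel([*BAR,.075],vel=.08)
press(r,BAR)
r.movel([*BAR,.2],vel=.15)
print(r.sense()["time"])
cv2.imwrite("pics/end.png",cv2.resize(get_image("scene")[100:300,130:400],(780,578)))
```

```text
click zc 0.06039066710288934 [(np.float64(63.2), np.float64(-0.1)), (np.float64(62.7), np.float64(-0.1)), (np.float64(62.3), np.float64(0.2)), (np.float64(61.9), np.float64(0.0)), (np.float64(61.5), np.float64(0.0)), (np.float64(61.1), np.float64(-0.1)), (np.float64(60.7), np.float64(0.0)), (np.float64(60.3), np.float64(0.1)), (np.float64(60.0), np.float64(1.0)), (np.float64(59.6), np.float64(1.7)), (np.float64(59.2), np.float64(2.7)), (np.float64(58.8), np.float64(3.5)), (np.float64(58.4), np.float64(4.0)), (np.float64(57.9), np.float64(4.2)), (np.float64(57.5), np.float64(4.4)), (np.float64(57.1), np.float64(3.8)), (np.float64(56.7), np.float64(3.8)), (np.float64(56.3), np.float64(3.0)), (np.float64(55.9), np.float64(2.7)), (np.float64(55.5), np.float64(2.5)), (np.float64(55.1), np.float64(2.2)), (np.float64(54.7), np.float64(2.1))]
25.775 [0.56691003 0.01194504 0.08536849]
26.6917
```

View pics/end.png

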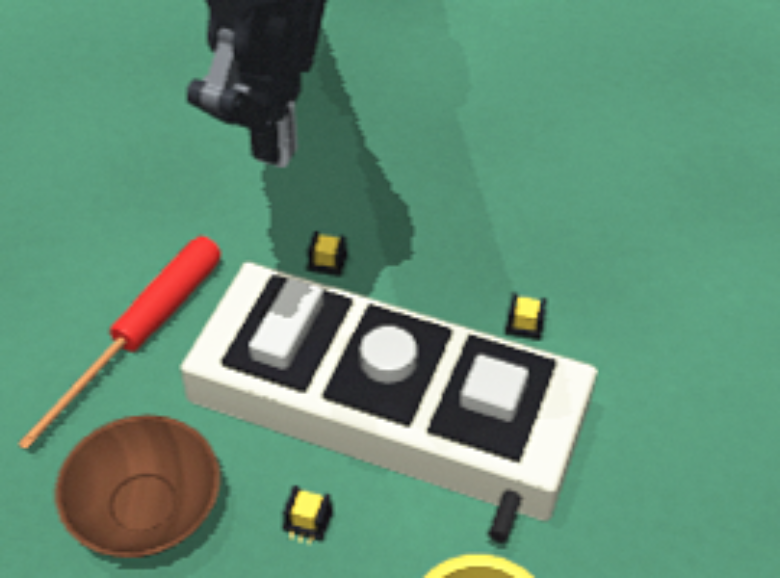

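The picture shows all three keys up, the box unmoved and the gripper clear above it.

```bash
python3 -c "
from workcell import r, solver, get_image, camera_info
print(r.hand_in())"
```

```text
the job is handed in; nothing more can be done
None
```

I pressed the square zero key, then the bar start key, each just past its click (about 5.6 mm down) and released, left the round stop key alone, and handed the job in at about 27 s; no verdict was returned.

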